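Load a copper cold plate into the sprung tray of a bench gauge

ROBOT

A 6-joint arm with a two-finger parallel gripper is mounted at the origin on the work surface. World frame = base frame: x ahead of the robot, y to its left, z up, the work surface at z = 0. Lengths are in m, angles in rad, forces in N, time in s.
With the tool pointing down it reaches from about 0.225 to 0.875 m from the base axis. Payload 3.4 kg.
Tool frame: the origin (TCP) lies where the fingers leave the gripper's body, on its centre line; the fingertips stand 73 mm ahead of it and the grasp point (between the pads) lies 54 mm ahead of it (manip.grip_point_offset is the distance from the TCP to the grasp point, in m); z points along the fingers, y is the line along which they close (so a half turn about z gives the same grasp; the last joint's range is limited). The gripper opens to 85 mm and grips with 20 to 120 N. Pads are 22 mm wide; open, the fingers measure 114 mm over their backs; the gripper's body (76 mm by 85 mm) begins 54 mm behind the grasp point. The pads swing forward as they close: fully open they stand 13 mm farther back than shut.
Start: joints at [-1.262, 0.276, 1.505, -0, 1.361, -0.121], TCP at [0.24, -0.523, 0.304] pointing down, gripper open.
Joint ranges: [-2.89, 2.89], [-0.75, 2.08], [0.22, 2.7], [-1.18, 4.32], [0.11, 2.71], [-2.7, 2.7]. Speed limits (rad/s): [2.57, 2.57, 3.14, 3.14, 3.14, 3.14].

INTERFACE

Orientations are given as a unit quaternion [w, x, y, z].
In Python, from rig import sensors, cams, manip, spotter gives the robot as it stands.
- The arm moves only by the tool drive_tool, never from a script. Its argument "targets" is a list of rows, each a list of 4 numbers: the shift along the world's x, y, z in m, then the turn about the world's z in degrees. In form: [[dx, dy, dz, spin], ...]. A call has exactly 5 rows; each row shifts and turns the commanded pose from where the row before left it; what a row does not reach is not made up. A row lasts 1/8 s, in which the tool goes at most 62.5 mm and 10.7 degrees, less where a joint would pass 70% of its speed; a pose out of reach is approached as far as the arm can. A call is refused whole if a number of a shift passes 0.0625 or a number of a turn 10.7, either way. A call with a gripper value outside its range is refused whole. "jaw" is the finger opening in m, from 0 to 0.0854, set as the call begins (left out, the last holds). The fingers move at their own pace and stop on an object; "force" is the grip in N (left out, the last holds). Time passes only in rows, so rows that do not move let the fingers close, or fill a call up. It gives the time, the measured TCP pose, the force and the opening at its end, in the units of the state.
- sensors.get_state(): the state, without advancing time (a new reading comes with each control period).
- cams.get_image(name): name is "side" or "top" or "wrist"; returns a dict with "color" (420x560x3 uint8, red, green, blue), "intrinsics" (3x3 intrinsics, pixels), "R" (3x3) and "t" (3): a world point X has camera coordinates R X + t. Camera axes: x right, y down, z forward; pixel columns grow to the right and rows downward; lengths in m; the calibration is good to about 2 mm. A picture is of the moment at which its call begins. There is no depth.
- manip.sign_off(): hands the job in, once; it reports no verdict.
Trained networks look in the newest picture that a camera, given by its name, has taken for a name from the list of things; names that differ only in an ending like _2 or _b are one class to them, and where a whole thing is asked for, a point or a joint stands for the part that bears it (a point fixed in the world has none). Each returns a list of dicts, best first, with "score" (0 to 1); they miss things now and then, are a little off and sometimes report something else, mostly with a low value. They report only what shows in the picture. A call takes as long as a camera call.
- spotter.find_in(query, camera): "point" ([x, y, z] in m, in world coordinates, good to about 4 mm: the middle of the surface that is visible of it).
- spotter.landmark_of(query, camera): "point" ([x, y, z] in m, in world coordinates, good to about 4 mm: a listed point, or the origin of a listed thing).
The state is a dict: "clock": time; "qpos": joint angles; "qd": joint speeds; "effort": joint torques, N m; "position": TCP position; "ee_rot": TCP orientation; "contact_force": force on the tool from outside, world axes, zero at the start; "moment": the same for the moment, N m; "width": finger opening in m.
Only numpy, scipy, OpenCV 4.12 (cv2) and the standard library are available. Lean on these libraries where they do the work, as an engineer would, in place of code of your own. Each camera call takes 0.05 s, during which the arm holds its last target. There are 200 camera calls.

TASK

Press the green release button so that the gauge's parked orange-fronted tray pops out, and gently set the finned copper cold plate, fins up and flat, fully down into the aluminium frame on the tray. Then push the tray in by its front, past its first click (the parking catch), until it clicks home a second time and stays there by itself; push steadily and never force the tray or the button, and leave the other things on the bench where they are.

Things in the scene. Friction and masses are not known exactly. Their poses are not given: they have to be found in the camera images.
- gauge: White bench gauge, fixed to the bench: housing 200 deep (x) x 180 wide (y) x 66 mm high. Origin at the centre of its underside, z up; its front face, with the tray slot, is at -100 mm on its own x, so the tray comes out along its -x. A green button stands on its roof near the front left corner; nothing else stands above the roof.
- tray (a joint): How far the tray is out (m), along the gauge's -x: 0.09 popped out, 0.035 parked (as it starts). Home, the second catch, is set inside the gauge, unseen, anywhere from 0.001 to 0.021, new each time. A spring pushes out: 3 N out, 5 N home. Each catch adds 3 to 5 N over the 12 to 5 mm before it, eases, then snaps in; 2 mm past home is a hard stop. Let go between, it returns to parked. Over 15 N forces it.
- tray_front (a point): Centre of the outer face of the tray's orange front panel, 90 mm wide, 46 mm high (6 to 52 mm above the bench), 8 mm thick; moves with the tray, axes those of the gauge. The face is 12 mm plus the tray's joint value in front of the housing.
- tray_pocket (a point): Centre of the pocket floor on the tray, 26 mm above the bench, 41 mm behind the front panel's outer face, mid-width; moves with the tray, axes those of the gauge. Pocket 53 x 53 mm inside an aluminium frame 6 mm wide and 6 mm high, square to the gauge. With the tray out it is 61 mm in front of the housing, whose slot clears plate and fins.
- release (a joint): How far the green button is pressed down, in m: 0 = up, 0.009 = its stop. Sprung: 2 N to start it, 5 N at the stop. The tray is let go once it is about 5 mm down, and pops out in under 1 s if the button is kept down that long. Over 15 N on it forces it.
- release_top (a point): Centre of the top of the green button, a disc 32 mm across that stands 16 mm above the roof (82 mm above the bench) when up. It is pressed straight down.
- coldplate: Copper cold plate, about 0.2 kg: base 50 x 50 x 6 mm with a block of upright fins 44 mm long (its x) x 26 mm wide (its y) x 16 mm high in the middle of it, 22 mm high over all. Origin at the centre of its underside, z up. Starts flat on the bench. To be gripped by the fin block across its 26 mm width. It fits the pocket at any quarter turn.
- coldplate_fins (a point): Middle of the fin block, 14 mm above the underside of the plate; moves with it.
- bin: Bystander: empty open blue plastic bin, 100 x 130 x 70 mm, origin at the centre of its underside.
- carrier: Bystander: steel carrier of upright copper plates, 92 x 240 x 68 mm, origin at the centre of its underside.
- stack: Bystander: stack of flat copper plates, 62 x 62 x 25 mm, origin at the centre of its underside.

How it is judged:
By the outcome, as a careful person would: the job done as asked, in the order asked, and still so for the second after the job is handed in, with the robot touching nothing.
It also fails if it takes over 72 s, if anything falls off the work surface, if the arm or the gripper's body presses on something with over 40 N, if the wrist force passes 120 N, or if a joint passes its speed limit or range.

## Working session

There is one attempt and no reset: what is moved stays moved. The work goes in short steps, Python scripts to look and compute and a tool call to move; the robot and the scene stay as the last step left them, time stands still between calls to the robot, and variables do not carry over. Pictures are saved under pics/ and viewed, on a budget of 10 in all, crops included, one or two more only if the job needs it, and the job is handed in when it is done.

Besides the shell and the picture viewer there is one more tool, called after "Call:" by a JSON object that holds its "fn" and its "kwargs", one argument or row to a line. drive_tool: Moves the arm, as the interface text tells. Its arguments: {"type":"object","properties":{"targets":{"type":"array","items":{"type":"array","items":{"type":"number"}}},"jaw":{"type":"number"},"force":{"type":"number"}},"required":["targets"]}

```bash
mkdir -p pics; cat > h.py <<'E'
import numpy as np, cv2
from rig import sensors, cams, manip, spotter
def save(cam,name):
    im=cams.get_image(cam); cv2.imwrite('pics/'+name,cv2.cvtColor(im['color'],cv2.COLOR_RGB2BGR)); return im
def proj(im,X):
    c=im['R']@np.array(X)+im['t']; p=im['intrinsics']@c; return p[:2]/p[2]
def onplane(im,uv,z):
    d=im['R'].T@np.linalg.inv(im['intrinsics'])@np.array([uv[0],uv[1],1.]); o=-im['R'].T@im['t']
    return o+d*(z-o[2])/d[2]
E
python3 - <<'E'
from h import *
s=sensors.get_state(); print(s['clock'],s['position'],s['ee_rot'],s['contact_force'],s['width'],manip.grip_point_offset)
for c in ('top','side'):
    im=save(c,c+'0.png'); print(c,(-im['R'].T@im['t']).round(3))
    for q in ('gauge','tray_front','tray_pocket','release_top','coldplate','coldplate_fins','bin','carrier','stack'):
        r=spotter.landmark_of(q,c); print(q,[(np.round(x['point'],3).tolist(),round(x['score'],2)) for x in r[:2]])
a=cv2.imread('pics/top0.png');b=cv2.imread('pics/side0.png')
E
```

```text
0.0 [ 0.23947518 -0.52231804  0.30303636] [-9.21566834e-04  9.76994992e-01  2.13260233e-01 -9.28486137e-05] [ 0.50524123 -0.82825541  0.3935402 ] 0.08510331217125186 0.0539
top [0.476 0.014 1.054]
gauge [([0.664, -0.054, 0.004], 0.74)]
tray_front [([0.515, -0.04, 0.023], 0.58)]
tray_pocket [([0.554, -0.048, 0.03], 0.61)]
release_top [([0.604, 0.024, 0.08], 0.63)]
coldplate [([0.517, -0.274, -0.001], 0.65)]
coldplate_fins [([0.512, -0.273, 0.013], 0.62)]
bin [([0.442, 0.296, 0.0], 0.87), ([0.605, 0.022, 0.083], 0.59)]
carrier [([0.642, 0.355, 0.002], 0.81)]
stack [([0.673, -0.353, 0.003], 0.86)]
side [0.285 0.922 0.74 ]
gauge [([0.664, -0.06, 0.003], 0.9)]
tray_front [([0.516, -0.042, 0.031], 0.93)]
tray_pocket [([0.556, -0.046, 0.027], 0.8)]
release_top [([0.603, 0.023, 0.081], 0.42)]
coldplate [([0.512, -0.276, -0.001], 0.72)]
coldplate_fins [([0.507, -0.277, 0.011], 0.62)]
bin [([0.44, 0.298, -0.001], 0.65)]
carrier [([0.644, 0.351, 0.001], 0.6)]
stack []
```

View pics/top0.png

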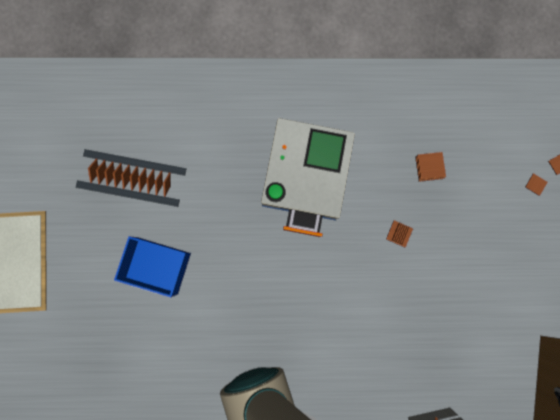

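View pics/side0.png

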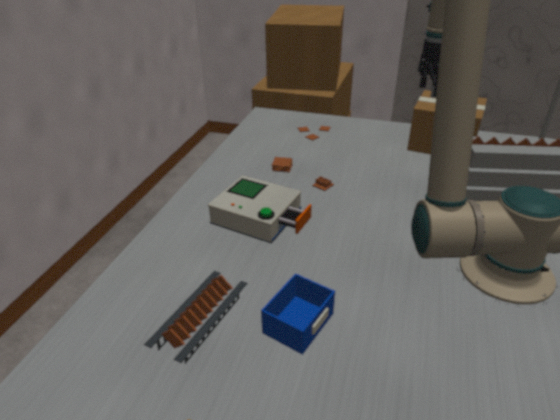

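Call:
{"fn": "drive_tool", "kwargs": {
  "targets": [
    [0.04, 0.05, 0, 0],
    [0.05, 0.06, 0, 0],
    [0.05, 0.06, 0, 0],
    [0.05, 0.06, 0, 0],
    [0.03, 0.03, 0, 0]
  ],
  "jaw": 0
}}

```text
clock: 1.62
position: [0.4298, -0.2975, 0.3042]
ee_rot: [-0.0, 0.977, 0.214, 0.0]
contact_force: [0.9, 0.1, -0.2]
width: 0.0001
```

```bash
python3 - <<'E'
from h import *
s=sensors.get_state(); print(s['clock'],s['position'],s['ee_rot'],s['contact_force'],s['width'])
im=save('wrist','w1.png'); print((-im['R'].T@im['t']).round(3), im['R'].round(2).tolist())
for q in ('gauge','tray_front','tray_pocket','release_top','coldplate','coldplate_fins'):
    r=spotter.landmark_of(q,'wrist'); print(q,[(np.round(x['point'],3).tolist(),round(x['score'],2)) for x in r[:2]])
a=cams.get_image('top'); hsv=cv2.cvtColor(a['color'],cv2.COLOR_RGB2HSV)
m=cv2.inRange(hsv,(5,180,120),(18,255,255)); m[:,:270]=0;m[:,340:]=0;m[:200]=0;m[250:]=0
p=np.argwhere(m)[:,::-1].astype(float); c=p.mean(0); u=np.linalg.svd(p-c)[2][0]; print('orange',len(p),c,onplane(a,c,0.052),np.degrees(np.arctan2(u[1],u[0])))
# button centroid
g=cv2.inRange(hsv,(45,150,90),(80,255,255)); g[:,:255]=0; g[:,300:]=0; g[:175]=0; g[210:]=0
p=np.argwhere(g)[:,::-1]; print('btn',len(p),onplane(a,p.mean(0),0.082))
E
```

```text
1.625 [ 0.42983536 -0.29748917  0.30418886] [-5.79674707e-07  9.76829827e-01  2.14017326e-01  2.70505256e-04] [ 0.88046886  0.06045619 -0.19877584] 8.473418417007903e-05
[ 0.496 -0.267  0.376] [[0.42, -0.91, 0.0], [-0.87, -0.4, 0.29], [-0.26, -0.12, -0.96]]
gauge []
tray_front [([0.513, -0.278, 0.001], 0.29)]
tray_pocket []
release_top [([0.514, -0.275, 0.0], 0.61)]
coldplate [([0.512, -0.277, 0.001], 0.81)]
coldplate_fins [([0.512, -0.273, 0.014], 0.75)]
orange 97 [302.04123711 231.07216495] [ 0.51773211 -0.04113622  0.052     ] 10.841510564090095
btn 155 [0.60473432 0.01865336 0.082     ]
```

View pics/w1.png

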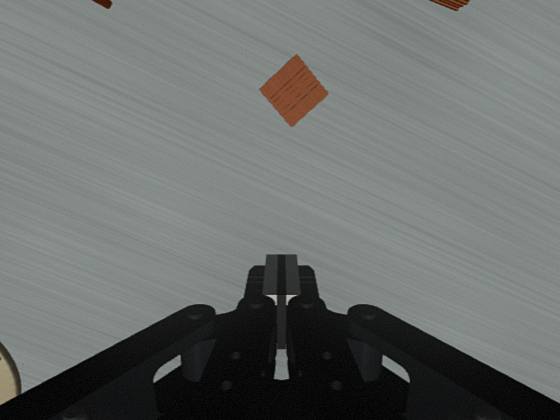

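Call:
{"fn": "drive_tool", "kwargs": {
  "targets": [
    [0.02, 0.055, 0, -6.6],
    [0.02, 0.055, 0, -6.6],
    [0.02, 0.055, 0, -6.6],
    [0.02, 0.055, 0, -6.6],
    [0.02, 0.057, 0, -6.6]
  ]
}}

```text
clock: 2.65
position: [0.5291, -0.0225, 0.3041]
ee_rot: [0.0, 0.997, -0.076, 0.0]
contact_force: [0.5, -0.6, -0.6]
width: -0.0002
```

```bash
python3 - <<'E'
from h import *
s=sensors.get_state(); print(s['clock'],s['position'],s['ee_rot'],s['contact_force'],s['width'])
im=save('wrist','w2.png'); print((-im['R'].T@im['t']).round(3))
for q in ('gauge','tray_front','tray_pocket','release_top'):
    r=spotter.landmark_of(q,'wrist'); print(q,[(np.round(x['point'],3).tolist(),round(x['score'],2)) for x in r[:2]])
hsv=cv2.cvtColor(im['color'],cv2.COLOR_RGB2HSV)
g=cv2.inRange(hsv,(45,150,90),(80,255,255)); n,l,st,c=cv2.connectedComponentsWithStats(g)
for i in range(1,n):
    if st[i,4]>100: print('btn',st[i],c[i],onplane(im,c[i],0.082))
m=cv2.inRange(hsv,(5,180,120),(18,255,255)); n,l,st,c=cv2.connectedComponentsWithStats(m)
for i in range(1,n):
    if st[i,4]>100:
        r=cv2.minAreaRect(np.argwhere(l==i)[:,::-1].astype(np.float32)); print('orange',st[i],[onplane(im,p,0.052).round(4).tolist() for p in cv2.boxPoints(r)])
E
```

```text
2.65 [ 0.5291338  -0.02249341  0.30409278] [ 2.73314774e-04  9.97097372e-01 -7.61355427e-02  3.67597328e-04] [ 0.5293951  -0.64897659 -0.62198121] -0.00022902917329507028
[ 0.602 -0.034  0.376]
gauge [([0.664, -0.053, 0.001], 0.64)]
tray_front [([0.513, -0.039, 0.032], 0.68)]
tray_pocket [([0.553, -0.049, 0.025], 0.8)]
release_top [([0.607, 0.021, 0.081], 0.68)]
btn [210   0  13  10 101] [216.14851485   4.08910891] [0.68026292 0.00315841 0.082     ]
btn [ 196   90   37   39 1133] [214.09620477 109.40688438] [0.60608217 0.0203015  0.082     ]
orange [487 127  41  56 332] [[0.5133, -0.2165, 0.052], [0.5546, -0.2277, 0.052], [0.5387, -0.2643, 0.052], [0.4964, -0.2545, 0.052]]
orange [255 187  93  11 660] [[0.5242, 0.0032, 0.052], [0.5311, 0.0017, 0.052], [0.514, -0.0847, 0.052], [0.507, -0.0837, 0.052]]
```

View pics/w2.png

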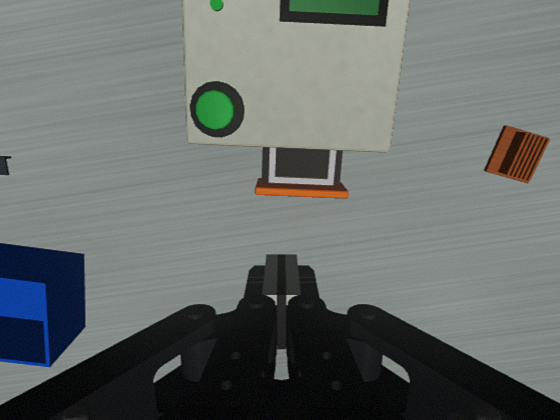

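Call:
{"fn": "drive_tool", "kwargs": {
  "targets": [
    [0.026, 0.014, -0.02, -1.2],
    [0.026, 0.014, -0.03, -1.2],
    [0.025, 0.015, -0.04, 0],
    [0, 0, -0.03, 0],
    [0, 0, -0.015, 0]
  ]
}}

```text
clock: 3.52
position: [0.6047, 0.0179, 0.1669]
ee_rot: [0.0, 0.995, -0.095, -0.002]
contact_force: [0.1, 0.9, -0.9]
width: -0.0003
```

Call:
{"fn": "drive_tool", "kwargs": {
  "targets": [
    [0, 0, -0.006, 0],
    [0, 0, -0.005, 0],
    [0, 0, -0.003, 0],
    [0, 0, -0.002, 0],
    [0, 0, 0, 0]
  ]
}}

```text
clock: 4.15
position: [0.606, 0.0201, 0.1535]
ee_rot: [0.0, 0.996, -0.094, 0.001]
contact_force: [-0.1, -1.0, 1.6]
width: -0.0
```

Call:
{"fn": "drive_tool", "kwargs": {
  "targets": [
    [0, 0, -0.002, 0],
    [0, 0, -0.002, 0],
    [0, 0, -0.0015, 0],
    [0, 0, -0.001, 0],
    [0, 0, 0, 0]
  ]
}}

```text
clock: 4.78
position: [0.606, 0.0201, 0.1466]
ee_rot: [0.0, 0.996, -0.094, 0.0]
contact_force: [0.9, -0.1, 4.1]
width: -0.0004
```

Call:
{"fn": "drive_tool", "kwargs": {
  "targets": [
    [0, 0, 0, 0],
    [0, 0, 0, 0],
    [0, 0, 0, 0],
    [0, 0, 0, 0],
    [0, 0, 0, 0]
  ]
}}

```text
clock: 5.4
position: [0.606, 0.0201, 0.1465]
ee_rot: [0.0, 0.996, -0.094, 0.0]
contact_force: [1.0, -0.1, 3.6]
width: -0.0002
```

```bash
cat > front.py <<'E'
from h import *
a=cams.get_image('top'); hsv=cv2.cvtColor(a['color'],cv2.COLOR_RGB2HSV)
m=cv2.inRange(hsv,(5,180,120),(18,255,255)); m[:,270:340]&=255; m[:,:270]=0;m[:,340:]=0;m[:200]=0;m[290:]=0
p=np.argwhere(m)[:,::-1].astype(float); c=p.mean(0); X=onplane(a,c,0.052)
print('orange',len(p),c,X,'shift out from parked',(X[:2]-[0.5177,-0.0411])@np.array([-0.981,0.1925]))
E
python3 front.py
```

```text
orange 42 [290.85714286 253.19047619] [ 0.46832536 -0.01547236  0.052     ] shift out from parked 0.05336983760892895
```

Call:
{"fn": "drive_tool", "kwargs": {
  "targets": [
    [0, 0, 0.02, 0],
    [0, -0.01, 0.034, 0],
    [-0.03, -0.055, 0, -4],
    [-0.03, -0.055, 0, -5],
    [-0.03, -0.055, 0, -5]
  ],
  "jaw": 0.045
}}

```text
clock: 6.08
position: [0.5138, -0.1551, 0.1995]
ee_rot: [-0.0, 0.977, -0.215, -0.002]
contact_force: [0.5, -1.4, -0.4]
width: 0.0445
```

Call:
{"fn": "drive_tool", "kwargs": {
  "targets": [
    [-0.03, -0.052, 0, 0],
    [-0.028, -0.044, 0, 0],
    [0, 0, 0, 0],
    [0, 0, 0, 0],
    [0, 0, 0, 0]
  ]
}}

```text
clock: 6.7
position: [0.4582, -0.2491, 0.2001]
ee_rot: [-0.0, 0.977, -0.214, -0.0]
contact_force: [-0.6, 0.2, -0.1]
width: 0.0449
```

```bash
python3 front.py; python3 - <<'E'
from h import *
s=sensors.get_state(); print(s['clock'],s['position'],s['ee_rot'],s['contact_force'],s['width'])
im=save('wrist','w3.png'); print((-im['R'].T@im['t']).round(3))
for q in ('coldplate','coldplate_fins'):
    r=spotter.landmark_of(q,'wrist'); print(q,[(np.round(x['point'],3).tolist(),round(x['score'],2)) for x in r[:2]])
hsv=cv2.cvtColor(im['color'],cv2.COLOR_RGB2HSV)
m=cv2.inRange(hsv,(0,110,30),(20,255,255)); m=cv2.morphologyEx(m,cv2.MORPH_CLOSE,np.ones((9,9))); n,l,st,c=cv2.connectedComponentsWithStats(m)
for i in range(1,n):
    if st[i,4]>800:
        r=cv2.minAreaRect(np.argwhere(l==i)[:,::-1].astype(np.float32)); P=cv2.boxPoints(r)
        print(st[i],c[i].round(1),P.round(0).tolist(),[onplane(im,p,0.006).round(4)[:2].tolist() for p in P])
E
```

```text
orange 74 [297.48648649 254.54054054] [ 0.46519531 -0.03032524  0.052     ] shift out from parked 0.05358123802711033
6.75 [ 0.45833766 -0.24910644  0.20014046] [-3.30315685e-04  9.76933275e-01 -2.13544150e-01 -4.03300896e-04] [ 0.18567057 -0.72634014  0.54330954] 0.04490616684654996
[ 0.525 -0.28   0.272]
coldplate [([0.515, -0.273, -0.001], 0.8)]
coldplate_fins [([0.51, -0.274, 0.012], 0.81)]
[ 246   88   68   69 4590] [279.6 121.6] [[246.0, 156.0], [246.0, 88.0], [313.0, 88.0], [313.0, 156.0]] [[0.5017, -0.2397], [0.5457, -0.2615], [0.5256, -0.3054], [0.4804, -0.2862]]
[   0  284   95   52 1844] [ 44.4 312.8] [[-7.0, 316.0], [92.0, 282.0], [101.0, 308.0], [3.0, 342.0]] [[0.468, 0.0246], [0.4605, -0.073], [0.4359, -0.0661], [0.4428, 0.0342]]
```

View pics/w3.png

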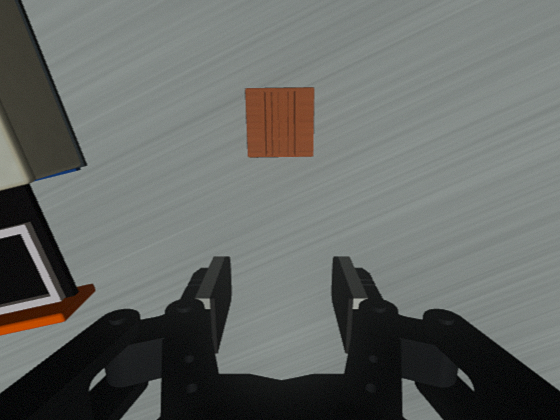

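Call:
{"fn": "drive_tool", "kwargs": {
  "targets": [
    [0.02, -0.01, -0.01, 0],
    [0.02, -0.009, -0.03, 0],
    [0.015, -0.005, -0.03, 0],
    [0, 0, -0.03, 0],
    [0, 0, -0.01, 0]
  ]
}}

```text
clock: 7.52
position: [0.5123, -0.2733, 0.0885]
ee_rot: [-0.001, 0.977, -0.214, -0.002]
contact_force: [0.0, -1.5, -1.2]
width: 0.0448
```

Call:
{"fn": "drive_tool", "kwargs": {
  "targets": [
    [0, 0, -0.005, 0],
    [0, 0, -0.005, 0],
    [0, 0, 0, 0],
    [0, 0, 0, 0],
    [0, 0, 0, 0]
  ]
}}

```text
clock: 8.15
position: [0.5131, -0.2747, 0.081]
ee_rot: [0.0, 0.977, -0.215, 0.0]
contact_force: [-0.5, -0.6, 0.8]
width: 0.0449
```

Call:
{"fn": "drive_tool", "kwargs": {
  "targets": [
    [0, 0, 0, 0],
    [0, 0, 0, 0],
    [0, 0, 0, 0],
    [0, 0, 0, 0],
    [0, 0, 0, 0]
  ],
  "jaw": 0.015,
  "force": 35
}}

```text
clock: 8.78
position: [0.5132, -0.2746, 0.0808]
ee_rot: [0.0, 0.977, -0.215, 0.0]
contact_force: [-1.4, 0.4, 5.5]
width: 0.0253
```

Call:
{"fn": "drive_tool", "kwargs": {
  "targets": [
    [0, 0, 0.01, 0],
    [0, 0, 0.03, 0],
    [-0.01, 0.03, 0.04, 0],
    [-0.02, 0.05, 0.04, 3.4],
    [-0.02, 0.06, 0, 3.4]
  ]
}}

```text
clock: 9.4
position: [0.4658, -0.1388, 0.2005]
ee_rot: [0.001, 0.988, -0.156, 0.003]
contact_force: [0.6, 0.7, -1.9]
width: 0.0252
```

Call:
{"fn": "drive_tool", "kwargs": {
  "targets": [
    [-0.02, 0.06, 0, 3.4],
    [0, 0.049, 0, 3.4],
    [0, 0, 0, 0],
    [0, 0, 0, 0],
    [0, 0, 0, 0]
  ]
}}

```text
clock: 10.02
position: [0.445, -0.0314, 0.1976]
ee_rot: [0.0, 0.995, -0.098, -0.0]
contact_force: [0.1, -0.6, -0.6]
width: 0.0248
```

```bash
python3 - <<'E'
from h import *
s=sensors.get_state(); print(s['clock'],s['position'],s['ee_rot'],s['contact_force'],s['width'])
im=save('wrist','w4.png'); print((-im['R'].T@im['t']).round(3))
for q in ('coldplate','coldplate_fins','tray_pocket','tray_front','gauge'):
    r=spotter.landmark_of(q,'wrist'); print(q,[(np.round(x['point'],3).tolist(),round(x['score'],2)) for x in r[:2]])
np.savez('w4.npz',**im)
E
python3 -c "
import cv2;a=cv2.imread('pics/w4.png');cv2.imwrite('pics/w4b.png',cv2.resize(a,(800,600),interpolation=cv2.INTER_CUBIC))"
```

```text
10.025 [ 0.44501134 -0.03137489  0.19763028] [ 2.68299291e-04  9.95175898e-01 -9.81063591e-02 -3.81157175e-05] [ 0.05044978 -0.61311062 -0.61164981] 0.02477061818113591
[ 0.517 -0.046  0.269]
coldplate [([0.447, -0.032, 0.119], 0.72)]
coldplate_fins [([0.444, -0.03, 0.131], 0.79)]
tray_pocket [([0.501, -0.036, 0.023], 0.72)]
tray_front [([0.46, -0.029, 0.032], 0.91)]
gauge []
```

View pics/w4b.png

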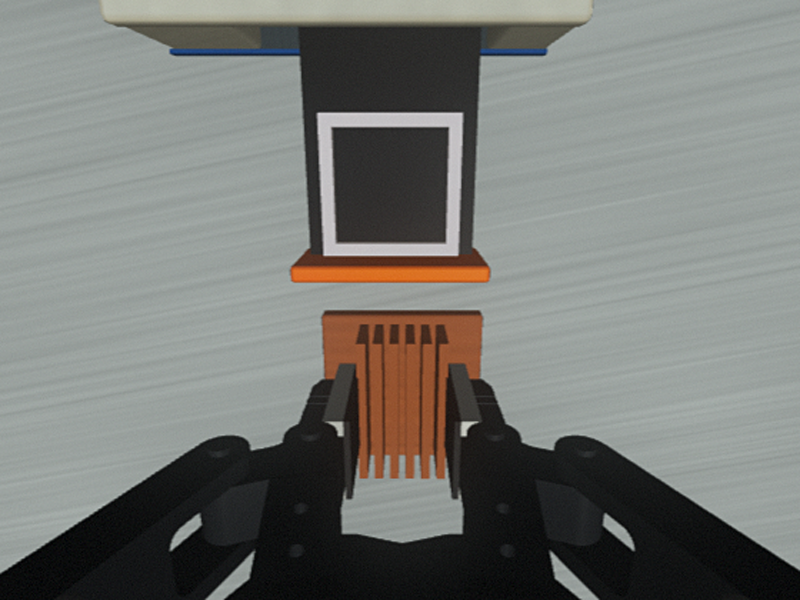

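```bash
python3 - <<'E'
from h import *
im=np.load('w4.npz'); T=np.array([0.445,-0.0314])
P=lambda uv,z: onplane(im,np.array(uv)*0.7,z)[:2]
f=np.array([P(p,0.032) for p in ((332,128),(448,128),(447,243),(334,243))]); print(f.round(4).tolist(),'ctr',f.mean(0))
v=f[0]+f[3]*0-f[3]; print('yaw',np.degrees(np.arctan2(*(f[0]+f[1]-f[2]-f[3])[::-1])), np.degrees(np.arctan2(*(f[0]+f[3]-f[1]-f[2])[::-1]))-90, np.linalg.norm(f[0]-f[1]),np.linalg.norm(f[0]-f[3]))
b=np.array([P((322,312),.117),P((482,312),.117)]); print('edge',b,np.linalg.norm(b[0]-b[1]))
d=b[0]-b[1]; d/=np.linalg.norm(d); yaw=np.degrees(np.arctan2(d[1],d[0]))-90; e=np.array([d[1],-d[0]])
pc=b.mean(0)-0.025*e; print('plate yaw',yaw,'ctr',pc,'off from TCP',pc-T,'move', f.mean(0)-pc)
E
```

```text
[[0.532, -0.0169], [0.5217, -0.0684], [0.47, -0.0591], [0.4807, -0.0056]] ctr [ 0.50110176 -0.0374914 ]
yaw -11.345964285469087 -11.233275021798335 0.05242888785116607 0.05252722004310523
edge [[ 0.47254995 -0.01095003]
 [ 0.46248637 -0.06154358]] 0.051584714887908084
plate yaw -11.249892405448179 ctr [ 0.44299852 -0.03136959] off from TCP [-2.00148141e-03  3.04053270e-05] move [ 0.05810325 -0.00612181]
```

Call:
{"fn": "drive_tool", "kwargs": {
  "targets": [
    [0.02, -0.002, 0, 0],
    [0.02, -0.002, -0.016, 0],
    [0.017, -0.002, -0.03, 0],
    [0, 0, -0.02, 0],
    [0, 0, -0.01, 0]
  ]
}}

```text
clock: 10.95
position: [0.5013, -0.0364, 0.1204]
ee_rot: [-0.0, 0.995, -0.098, -0.001]
contact_force: [-0.2, -0.3, -1.9]
width: 0.025
```

Call:
{"fn": "drive_tool", "kwargs": {
  "targets": [
    [0, 0, 0, 0],
    [0, 0, 0, 0],
    [0, 0, 0, 0],
    [0, 0, 0, 0],
    [0, 0, 0, 0]
  ]
}}

```text
clock: 11.58
position: [0.5018, -0.0363, 0.122]
ee_rot: [0.0, 0.995, -0.097, 0.0]
contact_force: [0.8, 0.0, -2.0]
width: 0.0252
```

```bash
python3 - <<'E'
from h import *
s=sensors.get_state(); print(s['clock'],s['position'],s['ee_rot'],s['contact_force'],s['width'])
im=save('wrist','w5.png'); np.savez('w5.npz',**im)
for z in (.036,.038,.040,.042): print(z,proj(im,[0.501+.025*.981-.025*-.1925*0, -0.0375-.025*.1925, z]).round(1))
a=cv2.imread('pics/w5.png')[130:340,140:420]; cv2.imwrite('pics/w5b.png',cv2.resize(a,(800,600),interpolation=cv2.INTER_CUBIC))
E
```

```text
11.575 [ 0.50183074 -0.03631308  0.1220148 ] [ 7.18775831e-05  9.95249358e-01 -9.73581477e-02  3.18227670e-04] [ 0.77748719  0.01073142 -1.97084549] 0.025237867416336445
0.036 [283.3 212.2]
0.038 [283.4 213.4]
0.04 [283.4 214.7]
0.042 [283.4 216. ]
```

View pics/w5b.png

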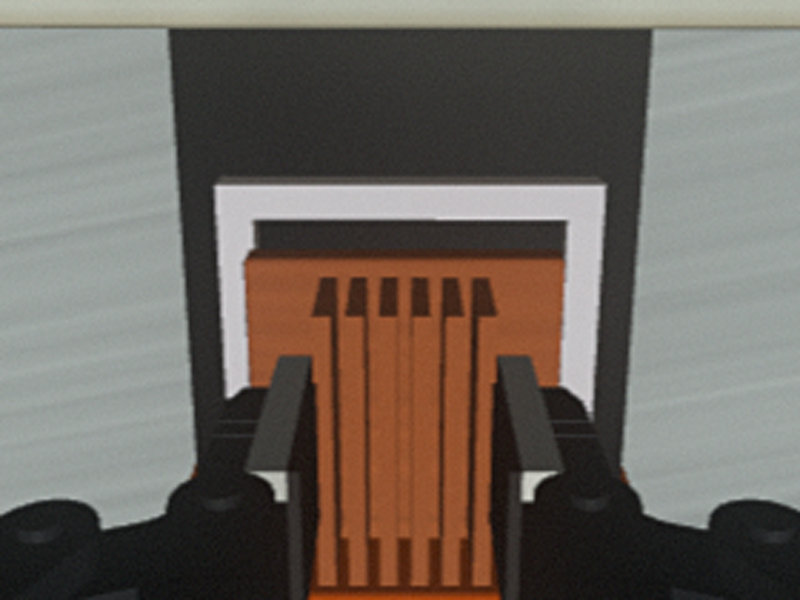

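```bash
python3 - <<'E'
from h import *
im=np.load('w5.npz'); e=np.array([.981,-.1935]); l=np.array([.1935,.981])
P=lambda uv,z: onplane(im,np.array(uv)/2.857+[140,130],z)[:2]
def g(x): return np.round([x@e*1000,x@l*1000],1)
a,b=P((254,220),.032),P((567,220),.032); print('frame',g(a),g(b))
for z in (.040,.0412,.043):
  a2,b2=P((247,253),z),P((565,253),z); print(z,'plate',g(a2),g(b2),'gap fwd',g((a+b)/2-(a2+b2)/2), np.linalg.norm(a2-b2))
for z in (.046,.0472,.049):
  a2,b2=P((246,261),z),P((563,261),z); print(z,'plate top',g(a2),g(b2),'gap fwd',g((a+b)/2-(a2+b2)/2), np.linalg.norm(a2-b2))
print(g(np.array([0.5018,-.0363])))
E
```

```text
frame [525.1  86.5] [525.1  33.5]
0.04 plate [521.9  86.6] [521.9  34.9] gap fwd [ 3.2 -0.8] 0.0517465190355747
0.0412 plate [522.2  86.4] [522.3  35.1] gap fwd [ 2.8 -0.8] 0.051342029931118804
0.043 plate [522.8  86.1] [522.8  35.4] gap fwd [ 2.3 -0.8] 0.050735296274435016
0.046 plate top [522.5  85.9] [522.5  36.2] gap fwd [ 2.6 -1. ] 0.04968827606952898
0.0472 plate top [522.9  85.7] [522.9  36.4] gap fwd [ 2.2 -1. ] 0.04928407816559123
0.049 plate top [523.5  85.4] [523.5  36.7] gap fwd [ 1.6 -1.1] 0.048677781309684615
[499.3  61.5]
```

Call:
{"fn": "drive_tool", "kwargs": {
  "targets": [
    [0.0008, -0.0011, 0, 0],
    [0, 0, -0.002, 0],
    [0, 0, -0.003, 0],
    [0, 0, -0.002, 0],
    [0, 0, -0.002, 0]
  ]
}}

```text
clock: 12.25
position: [0.5025, -0.0374, 0.1125]
ee_rot: [0.0, 0.995, -0.097, -0.0]
contact_force: [0.2, -0.0, -1.4]
width: 0.0252
```

Call:
{"fn": "drive_tool", "kwargs": {
  "targets": [
    [0, 0, -0.001, 0],
    [0, 0, -0.001, 0],
    [0, 0, -0.001, 0],
    [0, 0, 0, 0],
    [0, 0, 0, 0]
  ]
}}

```text
clock: 12.88
position: [0.5026, -0.0374, 0.1097]
ee_rot: [0.0, 0.995, -0.097, 0.0]
contact_force: [-0.4, 0.0, -2.1]
width: 0.025
```

Call:
{"fn": "drive_tool", "kwargs": {
  "targets": [
    [0, 0, -0.001, 0],
    [0, 0, -0.001, 0],
    [0, 0, -0.0005, 0],
    [0, 0, 0, 0],
    [0, 0, 0, 0]
  ]
}}

```text
clock: 13.5
position: [0.5026, -0.0374, 0.1072]
ee_rot: [0.0, 0.995, -0.097, 0.0]
contact_force: [-0.2, 0.2, -1.3]
width: 0.025
```

Call:
{"fn": "drive_tool", "kwargs": {
  "targets": [
    [0, 0, -0.0005, 0],
    [0, 0, -0.0005, 0],
    [0, 0, -0.0005, 0],
    [0, 0, 0, 0],
    [0, 0, 0, 0]
  ]
}}

```text
clock: 14.12
position: [0.5026, -0.0374, 0.1068]
ee_rot: [0.0, 0.995, -0.097, 0.0]
contact_force: [-2.6, 0.8, 7.4]
width: 0.0248
```

Call:
{"fn": "drive_tool", "kwargs": {
  "targets": [
    [0, 0, 0.0007, 0],
    [0, 0, 0, 0],
    [0, 0, 0, 0],
    [0, 0, 0, 0],
    [0, 0, 0, 0]
  ]
}}

```text
clock: 14.75
position: [0.5026, -0.0374, 0.1068]
ee_rot: [0.0, 0.995, -0.097, 0.0]
contact_force: [-1.1, -0.1, 4.4]
width: 0.0251
```

Call:
{"fn": "drive_tool", "kwargs": {
  "targets": [
    [0, 0, 0, 0],
    [0, 0, 0, 0],
    [0, 0, 0, 0],
    [0, 0, 0.005, 0],
    [0, 0, 0.01, 0]
  ],
  "jaw": 0.045
}}

```text
clock: 15.38
position: [0.5023, -0.0374, 0.1216]
ee_rot: [-0.0, 0.995, -0.097, -0.0]
contact_force: [0.0, 0.3, -0.3]
width: 0.0449
```

Call:
{"fn": "drive_tool", "kwargs": {
  "targets": [
    [0, 0, 0.03, 0],
    [0, 0, 0.04, 0],
    [-0.045, 0.009, 0.01, 0],
    [-0.045, 0.009, 0, 0],
    [0, 0, 0, 0]
  ]
}}

```text
clock: 16.0
position: [0.4087, -0.0184, 0.2019]
ee_rot: [-0.0, 0.995, -0.097, -0.001]
contact_force: [-0.3, 0.5, 0.5]
width: 0.0449
```

```bash
python3 - <<'E'
from h import *
s=sensors.get_state(); print(s['clock'],s['position'],s['contact_force'],s['width'])
im=save('wrist','w6.png'); np.savez('w6.npz',**im)
for q in ('coldplate','coldplate_fins','tray_front'):
    r=spotter.landmark_of(q,'wrist'); print(q,[(np.round(x['point'],3).tolist(),round(x['score'],2)) for x in r[:2]])
a=cv2.imread('pics/w6.png')[0:240,120:440]; cv2.imwrite('pics/w6b.png',cv2.resize(a,(800,600),interpolation=cv2.INTER_CUBIC))
E
```

```text
16.0 [ 0.40874354 -0.01844155  0.20188489] [-0.25384281  0.50644462  0.50598236] 0.044857733412941095
coldplate [([0.501, -0.041, 0.024], 0.94)]
coldplate_fins [([0.501, -0.034, 0.04], 0.89)]
tray_front [([0.462, -0.028, 0.03], 0.6)]
```

View pics/w6b.png

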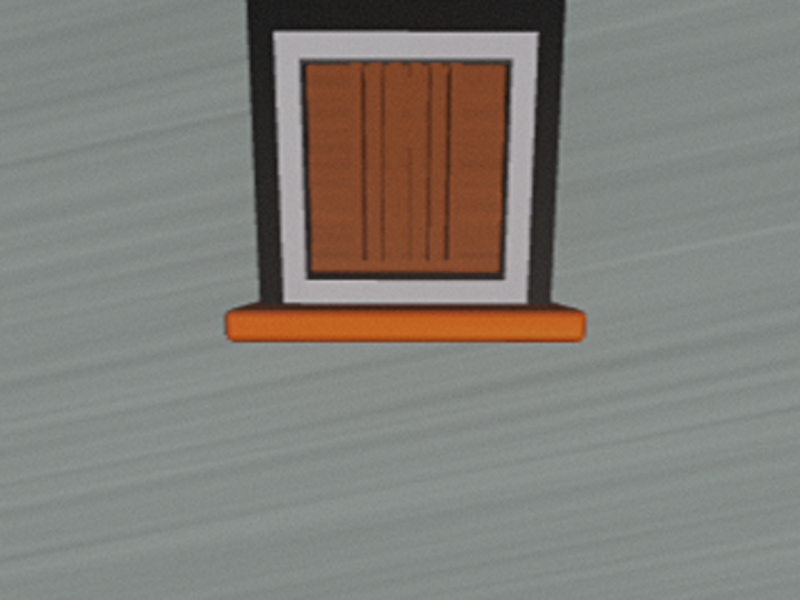

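Call:
{"fn": "drive_tool", "kwargs": {
  "targets": [
    [0, -0.001, -0.02, 0],
    [0, 0, -0.03, 0],
    [0, 0, -0.03, 0],
    [0, 0, -0.024, 0],
    [0, 0, 0, 0]
  ],
  "jaw": 0
}}

```text
clock: 16.82
position: [0.4126, -0.0205, 0.096]
ee_rot: [-0.0, 0.995, -0.097, -0.002]
contact_force: [0.5, 1.3, 0.6]
width: 0.0001
```

Call:
{"fn": "drive_tool", "kwargs": {
  "targets": [
    [0.0098, -0.0019, 0, 0],
    [0.0098, -0.0019, 0, 0],
    [0.0098, -0.0019, 0, 0],
    [0.0029, -0.0006, 0, 0],
    [0.002, -0.0004, 0, 0]
  ]
}}

```text
clock: 17.45
position: [0.4469, -0.0271, 0.0975]
ee_rot: [0.0, 0.995, -0.097, -0.0]
contact_force: [-0.6, -0.5, -0.4]
width: -0.0001
```

Call:
{"fn": "drive_tool", "kwargs": {
  "targets": [
    [0.0029, -0.0006, 0, 0],
    [0.0039, -0.0008, 0, 0],
    [0.0039, -0.0008, 0, 0],
    [0.0039, -0.0008, 0, 0],
    [0.0039, -0.0008, 0, 0]
  ]
}}

```text
clock: 18.08
position: [0.4649, -0.0308, 0.0972]
ee_rot: [-0.0, 0.995, -0.097, -0.001]
contact_force: [-4.8, 1.6, 0.9]
width: 0.0002
```

Call:
{"fn": "drive_tool", "kwargs": {
  "targets": [
    [0.0039, -0.0008, 0, 0],
    [0.0039, -0.0008, 0, 0],
    [0.0039, -0.0008, 0, 0],
    [0.0039, -0.0008, 0, 0],
    [0.0029, -0.0006, 0, 0]
  ]
}}

```text
clock: 18.7
position: [0.4839, -0.0346, 0.0972]
ee_rot: [-0.0, 0.995, -0.097, -0.0]
contact_force: [-4.1, 3.7, -0.7]
width: -0.0001
```

Call:
{"fn": "drive_tool", "kwargs": {
  "targets": [
    [0.002, -0.0004, 0, 0],
    [0.002, -0.0004, 0, 0],
    [0.002, -0.0004, 0, 0],
    [0.002, -0.0004, 0, 0],
    [0.002, -0.0004, 0, 0]
  ]
}}

```text
clock: 19.32
position: [0.4932, -0.0366, 0.0973]
ee_rot: [-0.0, 0.995, -0.097, -0.001]
contact_force: [-6.5, 3.0, -0.8]
width: 0.0
```

Call:
{"fn": "drive_tool", "kwargs": {
  "targets": [
    [0.0015, -0.0003, 0, 0],
    [0.0015, -0.0003, 0, 0],
    [0.0015, -0.0003, 0, 0],
    [0.0015, -0.0003, 0, 0],
    [0.0015, -0.0003, 0, 0]
  ]
}}

```text
clock: 19.95
position: [0.5, -0.0379, 0.0973]
ee_rot: [-0.0, 0.995, -0.097, -0.002]
contact_force: [-5.7, 3.2, -0.5]
width: -0.0002
```

Call:
{"fn": "drive_tool", "kwargs": {
  "targets": [
    [0.001, -0.0002, 0, 0],
    [0.001, -0.0002, 0, 0],
    [0.001, -0.0002, 0, 0],
    [0.001, -0.0002, 0, 0],
    [0.001, -0.0002, 0, 0]
  ]
}}

```text
clock: 20.58
position: [0.5063, -0.0393, 0.0974]
ee_rot: [0.0, 0.995, -0.097, -0.0]
contact_force: [-4.7, 2.4, -1.9]
width: 0.0002
```

Call:
{"fn": "drive_tool", "kwargs": {
  "targets": [
    [0.0008, -0.0002, 0, 0],
    [0.0008, -0.0002, 0, 0],
    [0.0008, -0.0001, 0, 0],
    [0.0008, -0.0002, 0, 0],
    [0.0008, -0.0001, 0, 0]
  ]
}}

```text
clock: 21.2
position: [0.5095, -0.0399, 0.0974]
ee_rot: [0.0, 0.995, -0.097, -0.001]
contact_force: [-5.1, 2.8, 0.7]
width: 0.0003
```

Call:
{"fn": "drive_tool", "kwargs": {
  "targets": [
    [0.0008, -0.0002, 0, 0],
    [0.0008, -0.0002, 0, 0],
    [0.0008, -0.0001, 0, 0],
    [0.0008, -0.0002, 0, 0],
    [0.0008, -0.0001, 0, 0]
  ]
}}

```text
clock: 21.82
position: [0.5128, -0.0406, 0.0974]
ee_rot: [-0.0, 0.995, -0.097, -0.002]
contact_force: [-7.3, 2.0, 2.0]
width: 0.0
```

Call:
{"fn": "drive_tool", "kwargs": {
  "targets": [
    [0.0006, -0.0001, 0, 0],
    [0.0006, -0.0001, 0, 0],
    [0.0006, -0.0001, 0, 0],
    [0.0006, -0.0001, 0, 0],
    [0.0006, -0.0001, 0, 0]
  ]
}}

```text
clock: 22.45
position: [0.5165, -0.0413, 0.0974]
ee_rot: [0.0, 0.995, -0.097, -0.001]
contact_force: [-5.7, 2.3, -0.2]
width: 0.0004
```

Call:
{"fn": "drive_tool", "kwargs": {
  "targets": [
    [0.0006, -0.0001, 0, 0],
    [0.0006, -0.0001, 0, 0],
    [0.0006, -0.0001, 0, 0],
    [0.0006, -0.0001, 0, 0],
    [0.0006, -0.0001, 0, 0]
  ]
}}

```text
clock: 23.08
position: [0.5204, -0.042, 0.0974]
ee_rot: [0.0, 0.995, -0.097, -0.0]
contact_force: [-4.5, 1.2, -1.0]
width: -0.0002
```

Call:
{"fn": "drive_tool", "kwargs": {
  "targets": [
    [0.0004, -0.0001, 0, 0],
    [0.0004, -0.0001, 0, 0],
    [0.0004, -0.0001, 0, 0],
    [0, 0, 0, 0],
    [0, 0, 0, 0]
  ]
}}

```text
clock: 23.7
position: [0.5216, -0.0422, 0.0974]
ee_rot: [0.0, 0.995, -0.097, 0.0]
contact_force: [-4.5, -0.7, -0.7]
width: -0.0002
```

Call:
{"fn": "drive_tool", "kwargs": {
  "targets": [
    [0.0004, -0.0001, 0, 0],
    [0.0004, -0.0001, 0, 0],
    [0.0004, -0.0001, 0, 0],
    [0, 0, 0, 0],
    [0, 0, 0, 0]
  ]
}}

```text
clock: 24.32
position: [0.5224, -0.0424, 0.0974]
ee_rot: [0.0, 0.995, -0.097, -0.0]
contact_force: [-5.0, 1.0, -0.3]
width: -0.0002
```

Call:
{"fn": "drive_tool", "kwargs": {
  "targets": [
    [0.0004, -0.0001, 0, 0],
    [0.0004, -0.0001, 0, 0],
    [0, 0, 0, 0],
    [0, 0, 0, 0],
    [0, 0, 0, 0]
  ]
}}

```text
clock: 24.95
position: [0.5225, -0.0425, 0.0974]
ee_rot: [0.0, 0.995, -0.097, -0.001]
contact_force: [-7.6, 0.6, 2.4]
width: -0.0001
```

Call:
{"fn": "drive_tool", "kwargs": {
  "targets": [
    [-0.0005, 0.0001, 0, 0],
    [-0.0005, 0.0001, 0, 0],
    [-0.0005, 0.0001, 0, 0],
    [-0.0005, 0.0001, 0, 0],
    [-0.0005, 0.0001, 0, 0]
  ]
}}

```text
clock: 25.58
position: [0.5212, -0.0422, 0.0974]
ee_rot: [0.0, 0.995, -0.097, 0.0]
contact_force: [-5.1, -0.2, -1.3]
width: -0.0001
```

Call:
{"fn": "drive_tool", "kwargs": {
  "targets": [
    [-0.0005, 0.0001, 0, 0],
    [-0.0005, 0.0001, 0, 0],
    [-0.0005, 0.0001, 0, 0],
    [-0.0005, 0.0001, 0, 0],
    [0, 0, 0, 0]
  ]
}}

```text
clock: 26.2
position: [0.5199, -0.0418, 0.0977]
ee_rot: [0.0, 0.995, -0.097, 0.001]
contact_force: [-1.9, -0.0, -0.9]
width: -0.0005
```

Call:
{"fn": "drive_tool", "kwargs": {
  "targets": [
    [-0.0005, 0.0001, 0, 0],
    [-0.0005, 0.0001, 0, 0],
    [-0.0005, 0.0001, 0, 0],
    [-0.0005, 0.0001, 0, 0],
    [0, 0, 0, 0]
  ]
}}

```text
clock: 26.82
position: [0.5171, -0.0413, 0.0975]
ee_rot: [0.0, 0.995, -0.097, 0.0]
contact_force: [0.4, -0.5, -0.5]
width: 0.0004
```

Call:
{"fn": "drive_tool", "kwargs": {
  "targets": [
    [-0.005, 0.001, 0, 0],
    [-0.02, 0.004, 0, 0],
    [-0.04, 0.008, 0.01, 0],
    [-0.03, 0.005, 0.04, 0],
    [-0.01, 0.002, 0.05, 0]
  ]
}}

```text
clock: 27.45
position: [0.4085, -0.0206, 0.1972]
ee_rot: [-0.0, 0.995, -0.097, -0.003]
contact_force: [0.9, 0.3, 0.6]
width: -0.0004
```

```bash
python3 front.py; python3 - <<'E'
from h import *
s=sensors.get_state(); print(s['clock'],s['position'],s['contact_force'])
save('top','t7.png'); im=save('wrist','w7.png')
for c in('top','wrist'):
  for q in ('tray_front','coldplate'):
    r=spotter.landmark_of(q,c); print(c,q,[(np.round(x['point'],3).tolist(),round(x['score'],2)) for x in r[:1]])
a=cv2.imread('pics/w7.png')[0:240,120:440]; cv2.imwrite('pics/w7b.png',cv2.resize(a,(800,600),interpolation=cv2.INTER_CUBIC))
E
```

```text
orange 106 [303.59433962 224.10377358] [ 0.53344009 -0.0448231   0.052     ] shift out from parked -0.01615772335139381
27.5 [ 0.41161326 -0.02107707  0.20343111] [ 0.42938472 -0.19939804  4.82128329]
top tray_front [([0.531, -0.041, 0.025], 0.72)]
top coldplate [([0.574, -0.054, 0.025], 0.54)]
wrist tray_front [([0.534, -0.042, 0.031], 0.91)]
wrist coldplate []
```

View pics/w7b.png

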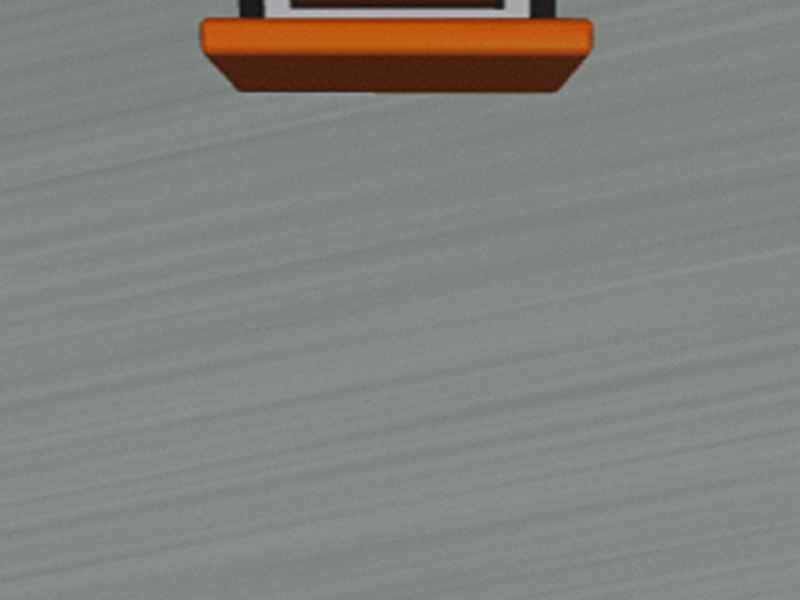

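Call:
{"fn": "drive_tool", "kwargs": {
  "targets": [
    [0, 0, 0, 0],
    [0, 0, 0, 0],
    [0, 0, 0, 0],
    [0, 0, 0, 0],
    [0, 0, 0, 0]
  ]
}}

```text
clock: 28.42
position: [0.412, -0.0213, 0.1974]
ee_rot: [0.0, 0.995, -0.097, -0.0]
contact_force: [-0.4, -0.9, 0.3]
width: -0.0001
```

```bash
python3 front.py; python3 -c "
from h import *
print(sensors.get_state()['contact_force'],sensors.get_state()['clock']); print(manip.sign_off())"
```

```text
orange 105 [303.52380952 224.07619048] [ 0.5335035  -0.04466428  0.052     ] shift out from parked -0.016189356166448357
[0.11122892 0.90691345 0.01868071] 28.475
the job is handed in; nothing more can be done
None
```

The job is done and handed in at 28.5 s. The tray is home by itself with the cold plate in the frame.

- **Button and tray:** I pressed the green button with about 4 N and the tray popped out, measured at about 54 mm against the 55 mm expected.
- **Cold plate:** I set it fins up in the frame. The touch-down height matched the pocket floor, and the wrist picture showed it flat and inside the frame with a gap all round.
- **Pushing in:** I pushed the tray steadily past the parking catch. The pushing force I read after each move stayed under about 8 N. It met the stop just past home, and when I backed off slowly the force fell to zero.
- **Last checks:** Two top-camera measurements about a second apart put the tray 16.2 mm inside parked, so home is at about 19 mm. It did not move between them. The arm was clear of everything, with force at noise level.

No check failed. The second click is judged from the stop and from the tray staying put, because the force readings were noisy by about 1 N and did not show a distinct snap. I did not take a final measurement of the bin, carrier and stack, but the arm never went near them.

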